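# Put the eyelet dies back with their mates

## Task

The upper eyelet dies went back into the rack mixed up. Put each upper die into the bore directly behind the lower die of its own diameter, fully down on its shoulder; the spare bore at the right end is there to help and ends up empty. Don't tip a die over, and leave the tin of eyelets where it stands.

Things in the scene. Friction and masses are not known exactly. Their poses are not given: they have to be found in the camera images.
- die_rack: Fixed dark wood rack, 290 mm long (y) by 116 deep (x): front step 22 mm high, rear step (+x) 36 mm. Origin: bench level, mid-length, under the line where the steps meet. The rear step has five equal bores, 18 mm wide, 27 deep, at x=+30, y=+108, +54, 0, -54, -108 mm. The last (right end, no lower die before it) is the spare, empty at the start.
- upper_die_24: Loose steel upper eyelet die: upright cylinder 24 mm across, 42 tall, an 8 mm high guide cone on its top face; about 0.12 kg. Below it a cone-nosed shank, 14 mm across and 22 long (5 mm at its tip), goes into a bore of the rear step, and the cylinder's flat underside (shoulder) rests on the step. Origin: centre of the shoulder, z up; any yaw will do. All four shanks fit every bore.
- upper_die_31: Loose steel upper eyelet die: upright cylinder 31 mm across, 42 tall, an 8 mm high guide cone on its top face; about 0.2 kg. Below it a cone-nosed shank, 14 mm across and 22 long (5 mm at its tip), goes into a bore of the rear step, and the cylinder's flat underside (shoulder) rests on the step. Origin: centre of the shoulder, z up; any yaw will do. All four shanks fit every bore.
- upper_die_38: Loose steel upper eyelet die: upright cylinder 38 mm across, 42 tall, an 8 mm high guide cone on its top face; about 0.29 kg. Below it a cone-nosed shank, 14 mm across and 22 long (5 mm at its tip), goes into a bore of the rear step, and the cylinder's flat underside (shoulder) rests on the step. Origin: centre of the shoulder, z up; any yaw will do. All four shanks fit every bore.
- upper_die_45: Loose steel upper eyelet die: upright cylinder 45 mm across, 42 tall, an 8 mm high guide cone on its top face; about 0.41 kg. Below it a cone-nosed shank, 14 mm across and 22 long (5 mm at its tip), goes into a bore of the rear step, and the cylinder's flat underside (shoulder) rests on the step. Origin: centre of the shoulder, z up; any yaw will do. All four shanks fit every bore.
- lower_die_24: Steel lower eyelet die: low round disc 24 mm across and 8 mm thick with a pin in its middle rising to 14 mm, tight in the front step of the rack (it does not move). Mate of the 24 mm upper die. Origin at the centre of its underside on the front step; axes parallel to the rack's. The bore behind it has its mouth centre 58 mm along its +x and 14 mm up.
- lower_die_31: Steel lower eyelet die: low round disc 31 mm across and 8 mm thick with a pin in its middle rising to 14 mm, tight in the front step of the rack (it does not move). Mate of the 31 mm upper die. Origin at the centre of its underside on the front step; axes parallel to the rack's. The bore behind it has its mouth centre 58 mm along its +x and 14 mm up.
- lower_die_38: Steel lower eyelet die: low round disc 38 mm across and 8 mm thick with a pin in its middle rising to 14 mm, tight in the front step of the rack (it does not move). Mate of the 38 mm upper die. Origin at the centre of its underside on the front step; axes parallel to the rack's. The bore behind it has its mouth centre 58 mm along its +x and 14 mm up.
- lower_die_45: Steel lower eyelet die: low round disc 45 mm across and 8 mm thick with a pin in its middle rising to 14 mm, tight in the front step of the rack (it does not move). Mate of the 45 mm upper die. Origin at the centre of its underside on the front step; axes parallel to the rack's. The bore behind it has its mouth centre 58 mm along its +x and 14 mm up.
- eyelet_tin: Open round tin of small brass eyelets, 50 mm across, 17 mm high, loose on the bench in front of the rack; origin at the centre of its underside. (Not handled, but in the way: the green eyelet press between the start pose and the rack, fixed, up to 0.36 m high over x 0.46 to 0.70, y 0.14 to 0.27 m.)

How it is judged (in metres and radians):
At the end, for the whole second after the job is handed in: Each of the four upper dies stands behind the lower die of the same diameter: shoulder centre within 5 mm of the bore's centre along each rack axis, shoulder within 3 mm of the rear step's top, tilt under 0.08 rad, at rest and released (x of upper_die_24 in the frame of lower_die_24 between 0.053 and 0.063 m and y of upper_die_24 in the frame of lower_die_24 between -0.005 and 0.005 m and z of upper_die_24 in the frame of lower_die_24 between 0.011 and 0.017 m and angle between each of upper_die_24, upper_die_31, upper_die_38, upper_die_45's own z axis and vertical below 0.08 rad and linear speed of each of upper_die_24, upper_die_31, upper_die_38, upper_die_45 below 0.02 m/s and x of upper_die_31 in the frame of lower_die_31 between 0.053 and 0.063 m and y of upper_die_31 in the frame of lower_die_31 between -0.005 and 0.005 m and z of upper_die_31 in the frame of lower_die_31 between 0.011 and 0.017 m and x of upper_die_38 in the frame of lower_die_38 between 0.053 and 0.063 m and y of upper_die_38 in the frame of lower_die_38 between -0.005 and 0.005 m and z of upper_die_38 in the frame of lower_die_38 between 0.011 and 0.017 m and x of upper_die_45 in the frame of lower_die_45 between 0.053 and 0.063 m and y of upper_die_45 in the frame of lower_die_45 between -0.005 and 0.005 m and z of upper_die_45 in the frame of lower_die_45 between 0.011 and 0.017 m); the robot touches nothing.
It fails at once if an upper die is tipped over (more than 0.9 rad) (angle between any of upper_die_24, upper_die_31, upper_die_38, upper_die_45's own z axis and vertical above 0.9 rad).
It fails at once if the tin of eyelets is shifted more than 20 mm (distance of eyelet_tin from where it was at the start of the episode above 0.02 m).
It also fails if it takes over 104 s, if anything falls off the work surface, if the arm or the gripper's body presses on something with over 40 N, if the wrist force passes 120 N, or if a joint passes its speed limit or range.

## Robot

A 6-joint arm with a two-finger parallel gripper is mounted at the origin on a cart in front of the work surface, level with it; the furniture and walls round the work are solid. World frame = base frame: x ahead of the robot, y to its left, z up, the work surface at z = 0. Lengths are in mm, angles in rad, forces in N, time in s.
With the tool pointing down it reaches from about 275 to 1000 mm from the base axis. Payload 8.4 kg.
Tool frame: the origin (TCP) lies between the finger pads; the fingertips stand 8 mm ahead of it and the grasp point (between the pads) lies 11 mm behind it (tcp_to_tips is the distance from the TCP to the fingertips, in mm); z points along the fingers, y is the line along which they close (so a half turn about z gives the same grasp; the last joint's range is limited). The gripper opens to 85 mm and grips with 20 to 120 N. Pads are 22 mm wide; open, the fingers measure 114 mm over their backs; the gripper's body (76 mm by 85 mm) begins 54 mm behind the grasp point. The pads swing forward as they close: fully open they stand 13 mm farther back than shut.
Start: joints at [1.217, 0.353, 1.633, -0, 1.155, -0.002], TCP at [215.366, 586.724, 239.281] pointing down, gripper open.
Joint ranges: [-2.63, 2.63], [-0.92, 2.1], [0.06, 2.66], [-1.3, 4.44], [0, 2.69], [-3.02, 3.02]. Speed limits (rad/s): [2.22, 2.22, 2.79, 3.14, 3.14, 3.14].

## Interface

Orientations are given as [roll, pitch, yaw] about the fixed x, y, z axes, in that order (R = Rz(yaw) Ry(pitch) Rx(roll)).
In Python, from rig import * gives the robot as it stands.
- The arm moves only by the tool step_arm, never from a script. Its argument "motion" is a list of rows, each an object with "claw": the finger opening in mm, from 0 to 85.4; "delta_pos": the shift along the tool's x, y, z in mm, a list of three; "turn": the turn about the tool's z in rad. In form: [{"claw": claw, "delta_pos": [dx, dy, dz], "turn": turn}, ...]. A call has 1 to 8 rows; each row shifts and turns the commanded pose from where the row before left it, along the tool's axes as they then stand; what a row does not reach is not made up. A row lasts 1/12 s, in which the tool goes at most 41.7 mm and 7.16 degrees, less where a joint would pass 70% of its speed; a pose out of reach is approached as far as the arm can. A call is refused whole if a number of a shift passes 41.7 or a number of a turn 0.125, either way. A call with a gripper value outside its range is refused whole. The fingers move at their own pace and stop on an object; "force" is the grip in N (left out, the last holds). Time passes only in rows, so rows that do not move let the fingers close. It gives the time, the measured TCP pose, the force, the opening and the grip force at its end, in the units of the state.
- sense(): the state, without advancing time (a new reading comes with each control period).
- grab_frame(name): name is "scene" or "top" or "wrist"; returns a dict with "img" (420x560x3 uint8, red, green, blue), "vertical_fov" (degrees; the focal length in pixels is half the picture's height over the tangent of half this angle, whatever the lens; pixels are square), "cx", "cy" (the principal point, pixels), "R" (3x3) and "t" (3): a world point X has camera coordinates R X + t. Camera axes: x right, y down, z forward; pixel columns grow to the right and rows downward; lengths in mm; the calibration is good to about 2 mm. A picture is of the moment at which its call begins. There is no depth.
- sign_off(): hands the job in; it is judged then, once.
The state is a dict: "clock": time; "qpos": joint angles; "qvel": joint speeds; "joint_efforts": joint torques, N m; "eef_pos": TCP position; "tcp_rot": TCP orientation; "contact_force": force on the tool from outside, world axes, zero at the start; "wrist_torque": the same for the moment, N m; "opening": opening from 0.0 (shut) to 1.0 (fully open); "grasp_force": force on a finger pad.
Only numpy, scipy, OpenCV 4.12 (cv2) and the standard library are available. Lean on these libraries where they do the work, as an engineer would, in place of code of your own. Each camera call takes 0.05 s, during which the arm holds its last target. There are 200 camera calls.

## Working session

There is one attempt and no reset: what is moved stays moved. The work goes in short steps, Python scripts to look and compute and a tool call to move; the robot and the scene stay as the last step left them, time stands still between calls to the robot, and variables do not carry over. Pictures are saved under pics/ and viewed, at most 14 in all, crops included, and the job is handed in when it is done.

Besides the shell and the picture viewer there is one more tool, called after "Emit:" as a command line: name --argument value ..., lists and objects as JSON in quotes. step_arm: Moves the arm, as the interface text tells. Its arguments: {"type":"object","properties":{"motion":{"type":"array","items":{"type":"object","properties":{"claw":{"type":"number"},"delta_pos":{"type":"array","items":{"type":"number"}},"turn":{"type":"number"}}}},"force":{"type":"number"}},"required":["motion"]}

```bash
mkdir -p pics; python3 - <<'E'
from rig import *
import cv2,numpy as np
s=sense();print(s)
for n in("scene","top"):
    f=grab_frame(n);cv2.imwrite(f"pics/{n}0.png",cv2.cvtColor(f["img"],cv2.COLOR_RGB2BGR));np.savez(f"{n}0.npz",**f)
    print(n,f["vertical_fov"],f["cx"],f["cy"],f["R"],f["t"],-np.array(f["R"]).T@f["t"])
E
```

```text
{'clock': 0.0, 'qpos': array([ 1.21661236e+00,  3.53661923e-01,  1.63417043e+00,  4.76085145e-05,
        1.15522031e+00, -2.41438710e-03]), 'qvel': array([-2.98432076e-04,  3.99973161e-05,  4.77863642e-04,  7.56940310e-04,
        1.92055553e-04, -6.24458808e-04]), 'joint_efforts': array([ 6.13061839e-04, -6.05238247e+01, -3.42083824e+01, -8.59062402e-05,
        9.39871272e-03,  1.46935776e-06]), 'eef_pos': array([215.17316369, 586.26641473, 238.53755392]), 'tcp_rot': array([-3.14013275e+00, -4.70530602e-05,  2.78980379e+00]), 'contact_force': array([-0.07054964, -0.1926266 ,  0.49968054]), 'wrist_torque': array([-0.06543676, -0.0235598 ,  0.00872761]), 'grasp_force': 0.0, 'opening': 0.9997446103982787}
scene 45.287890103712975 272.05857410332743 212.97574279625385 [[ 0.53437671 -0.845098    0.01583975]
 [-0.38596807 -0.26064356 -0.88492575]
 [ 0.75197751  0.46677007 -0.4654627 ]] [-373.66831705  231.44750673  542.8735674 ] [-119.21772153 -508.85818035  463.42006526]
top 43.89932141047657 268.1826983407126 211.5032350302364 [[ 0.01282606 -0.99979792 -0.01547936]
 [-0.99653535 -0.01150891 -0.08237018]
 [ 0.08217538  0.01648221 -0.99648158]] [-104.85572623  521.00649565  851.4479836 ] [ 450.57821358 -112.87206455  889.74453137]
```

View pics/scene0.png

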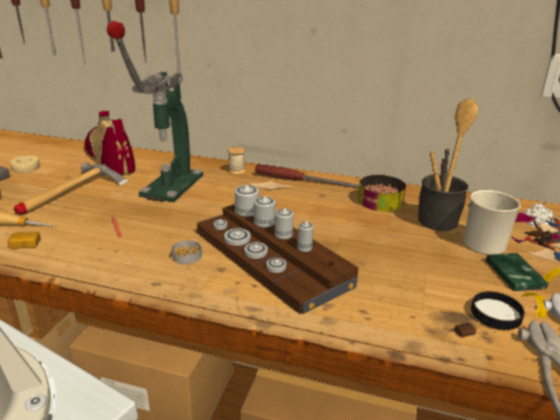

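View pics/top0.png

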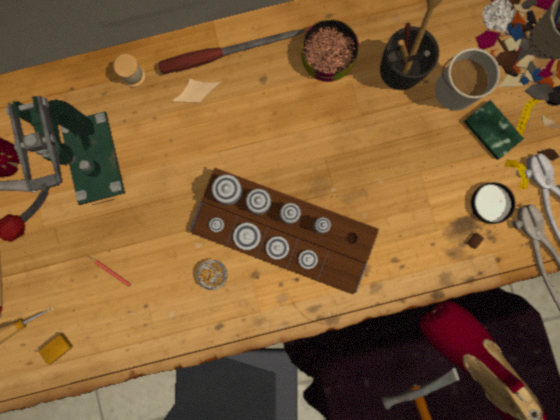

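The rack runs from (205,190) to (370,265) in the top image. The order looks like uppers 45,38,31,24,spare over lowers 24,45,38,31. I'll enlarge it to check.

```bash
python3 - <<'E'
import cv2
i=cv2.imread("pics/top0.png")[160:300,185:385];cv2.imwrite("pics/c0.png",cv2.resize(i,None,fx=4,fy=4,interpolation=cv2.INTER_CUBIC))
E
```

```text
(no output)
```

View pics/c0.png

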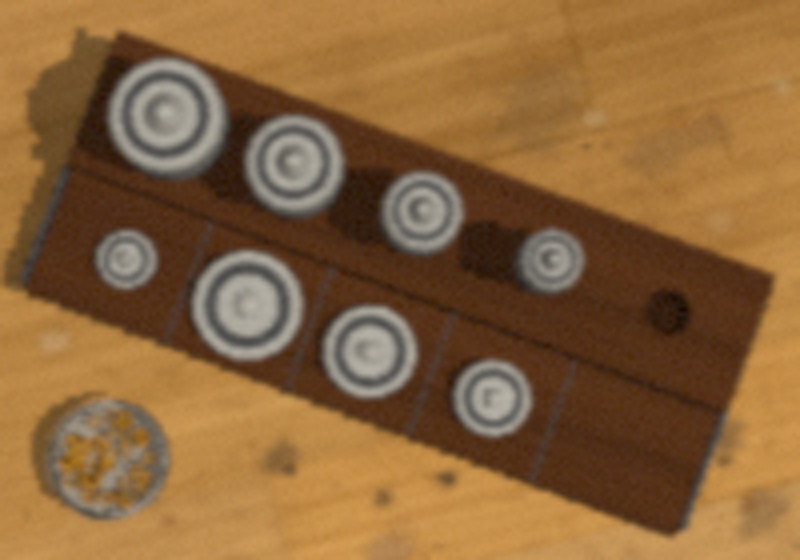

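The crop confirms it. The uppers' top centres are at (167,116), (294,164), (422,211), (551,260), in the order 45, 38, 31, 24, and the spare bore is at (669,311). The lowers are 24 (126,259), 45 (247,305), 38 (369,351) and 31 (492,398). Next I'll fit the rack pose.

```bash
cat >h.py <<'E'
import numpy as np,cv2
def proj(f,X):
    c=np.asarray(X)@np.array(f["R"]).T+f["t"]; F=210/np.tan(np.radians(float(f["vertical_fov"]))/2)
    return c[:,:2]/c[:,2:]*F+[float(f["cx"]),float(f["cy"])]
def back(f,p,z):
    F=210/np.tan(np.radians(float(f["vertical_fov"]))/2)
    d=np.array(f["R"]).T@[(p[0]-f["cx"])/F,(p[1]-f["cy"])/F,1];C=-np.array(f["R"]).T@f["t"]
    return C+d*(z-C[2])/d[2]
def rack(P,pose):
    P=np.asarray(P,float);c,s=np.cos(pose[2]),np.sin(pose[2])
    return np.c_[pose[0]+c*P[:,0]-s*P[:,1],pose[1]+s*P[:,0]+c*P[:,1],P[:,2]]
E
python3 - <<'E'
from h import *
from scipy.optimize import least_squares
f=dict(np.load("top0.npz"))
px=np.array([(167,116),(294,164),(422,211),(551,260),(669,311),(126,259),(247,305),(369,351),(492,398),(120,33),(773,277),(22,290),(678,533)],float)
px=(px+.5)/4-.5+[185,160]
m=[(30,y,78) for y in(108,54,0,-54)]+[(30,-108,36)]+[(-28,y,30) for y in(108,54,0,-54)]+[(58,145,36),(58,-145,36),(-58,145,22),(-58,-145,22)]
r=least_squares(lambda q:(proj(f,rack(m,q))-px).ravel(),[450,-110,0.3],loss='soft_l1')
print(r.x,np.round(r.fun.reshape(-1,2)if r.fun.size==26 else r.fun,2))
r2=least_squares(lambda q:(proj(f,rack(m,q)*[1,1,0]+np.c_[0*px[:,:1],0*px[:,:1],np.array(m)[:,2:]])-px).ravel(),r.x);print(r2.x)
print(rack([(30,y,36) for y in(108,54,0,-54,-108)],r.x))
print("tin",back(f,((107+.5)/4+185,(457)/4+160),17))
# scene check
g=dict(np.load("scene0.npz"));print(proj(g,rack([(58,-145,36),(-58,-145,22),(30,-108,36),(30,-54,78)],r.x)))
E
```

```text
[ 4.88778786e+02 -1.23902370e+02 -3.46784338e-01] [[-0.48 -0.56]
 [-0.09 -0.58]
 [ 0.23 -0.28]
 [ 0.49 -0.41]
 [-0.21 -0.08]
 [ 0.03 -0.03]
 [ 0.26 -0.05]
 [ 0.41 -0.02]
 [ 0.47 -0.17]
 [-1.05 -0.05]
 [ 0.97  0.33]
 [-0.52  1.54]
 [-0.68  2.73]]
[ 4.89070714e+02 -1.23923418e+02 -3.45695304e-01]
[[ 553.69943713  -32.52781614   36.        ]
 [ 535.34616908  -83.31322302   36.        ]
 [ 516.99290104 -134.0986299    36.        ]
 [ 498.63963299 -184.88403678   36.        ]
 [ 480.28636494 -235.66944366   36.        ]]
tin [416.5199724   -5.91414078  17.        ]
[[355.76087163 266.7206913 ]
 [297.36500851 302.40611936]
 [325.63186836 261.96442888]
 [303.88311947 224.4671511 ]]
```

Emit:
step_arm --motion '[{"claw": 85, "delta_pos": [0, 0, 0], "turn": 0.125}, {"claw": 85, "delta_pos": [0, 0, 0], "turn": 0.125}, {"claw": 85, "delta_pos": [0, 0, 0], "turn": 0.125}, {"claw": 85, "delta_pos": [0, 0, 0], "turn": 0.125}, {"claw": 85, "delta_pos": [0, 0, 0], "turn": 0.125}, {"claw": 85, "delta_pos": [0, 0, 0], "turn": 0.125}, {"claw": 85, "delta_pos": [0, 0, 0], "turn": 0.125}, {"claw": 85, "delta_pos": [0, 0, 0], "turn": 0.125}]'

```text
clock: 0.77
eef_pos: [215.3, 586.4, 238.8]
tcp_rot: [-3.141, 0.001, 1.784]
contact_force: [-0.5, -0.3, 0.0]
opening: 0.994
grasp_force: 0.0
```

Emit:
step_arm --motion '[{"claw": 85, "delta_pos": [0, 0, 0], "turn": 0.125}, {"claw": 85, "delta_pos": [0, 0, 0], "turn": 0.125}, {"claw": 85, "delta_pos": [0, 0, 0], "turn": 0.125}, {"claw": 85, "delta_pos": [0, 0, 0], "turn": 0.125}, {"claw": 85, "delta_pos": [0, 0, 0], "turn": 0.066}, {"claw": 85, "delta_pos": [0, 0, 0], "turn": 0}]'

```text
clock: 1.27
eef_pos: [215.3, 586.5, 238.9]
tcp_rot: [-3.142, 0.001, 1.221]
contact_force: [0.0, -0.5, -0.3]
opening: 0.992
grasp_force: 0.0
```

Emit:
step_arm --motion '[{"claw": 85, "delta_pos": [-27.3, 19.2, 0], "turn": 0}, {"claw": 85, "delta_pos": [-27.3, 19.2, 0], "turn": 0}, {"claw": 85, "delta_pos": [-27.3, 19.2, 0], "turn": 0}, {"claw": 85, "delta_pos": [-27.3, 19.2, 0], "turn": 0}, {"claw": 85, "delta_pos": [-27.3, 19.2, 0], "turn": 0}, {"claw": 85, "delta_pos": [-27.3, 19.2, 0], "turn": 0}, {"claw": 85, "delta_pos": [-27.3, 19.2, 0], "turn": 0}, {"claw": 85, "delta_pos": [-27.3, 19.2, 0], "turn": 0}]'

```text
clock: 1.93
eef_pos: [285.5, 327.5, 239.2]
tcp_rot: [3.142, 0.0, 1.227]
contact_force: [1.1, -0.7, 1.1]
opening: 0.993
grasp_force: 0.0
```

Emit:
step_arm --motion '[{"claw": 85, "delta_pos": [-27.3, 19.2, 0], "turn": 0}, {"claw": 85, "delta_pos": [-27.3, 19.2, 0], "turn": 0}, {"claw": 85, "delta_pos": [-27.3, 19.2, 0], "turn": 0}, {"claw": 85, "delta_pos": [-27.3, 19.2, 0], "turn": 0}, {"claw": 85, "delta_pos": [0, 0, 0], "turn": 0}]'

```text
clock: 2.35
eef_pos: [320.9, 195.9, 239.1]
tcp_rot: [3.141, 0.002, 1.224]
contact_force: [0.3, -0.1, 0.5]
opening: 0.995
grasp_force: 0.0
```

Emit:
step_arm --motion '[{"claw": 85, "delta_pos": [-29.6, 16, 0], "turn": 0}, {"claw": 85, "delta_pos": [-29.6, 16, 0], "turn": 0}, {"claw": 85, "delta_pos": [-29.6, 16, 0], "turn": 0}, {"claw": 85, "delta_pos": [-29.6, 16, 0], "turn": 0}, {"claw": 85, "delta_pos": [-29.6, 16, 0], "turn": 0}, {"claw": 85, "delta_pos": [-29.6, 16, 0], "turn": 0}]'

```text
clock: 2.85
eef_pos: [350.5, -0.6, 239.5]
tcp_rot: [3.141, -0.0, 1.227]
contact_force: [0.5, 0.2, -0.1]
opening: 0.994
grasp_force: 0.0
```

Emit:
step_arm --motion '[{"claw": 85, "delta_pos": [-17.6, 28.9, 0], "turn": 0}, {"claw": 85, "delta_pos": [-17.6, 28.9, 0], "turn": 0}, {"claw": 85, "delta_pos": [-17.6, 28.9, 0], "turn": 0}, {"claw": 85, "delta_pos": [-17.6, 28.9, 0], "turn": 0}, {"claw": 85, "delta_pos": [-17.6, 28.9, 0], "turn": 0}, {"claw": 85, "delta_pos": [-17.6, 28.9, 0], "turn": 0}, {"claw": 85, "delta_pos": [-17.6, 28.9, 0], "turn": 0}, {"claw": 85, "delta_pos": [0, 0, 0], "turn": 0}]'

```text
clock: 3.52
eef_pos: [502.7, -187.8, 239.2]
tcp_rot: [3.138, 0.001, 1.225]
contact_force: [0.1, -0.7, 0.0]
opening: 0.993
grasp_force: 0.0
```

```bash
python3 - <<'E'
from rig import *
from h import *
s=sense();print(s["eef_pos"],s["tcp_rot"],s["qpos"])
f=grab_frame("wrist");np.savez("w1.npz",**f)
cv2.imwrite("pics/w1.png",cv2.cvtColor(f["img"],cv2.COLOR_RGB2BGR))
q=[488.8,-123.9,-.3468]
print(proj(f,rack([(30,y,78) for y in(108,54,0,-54)]+[(30,-108,36)]+[(-28,y,30) for y in(108,54,0,-54)],q)).round(1))
E
```

```text
[ 502.67137398 -187.82965211  239.22293006] [3.13834483e+00 8.96179525e-04 1.22481924e+00] [-3.59862424e-01  2.14217844e-01  1.82458914e+00 -9.55106918e-04
  1.09952590e+00 -1.34545411e-02]
[[272.9  15.4]
 [273.1  82.5]
 [273.4 141.5]
 [273.5 193.8]
 [274.2 226.5]
 [217.5  29.8]
 [220.8  86.6]
 [223.7 137.4]
 [226.4 183.2]]
```

View pics/w1.png

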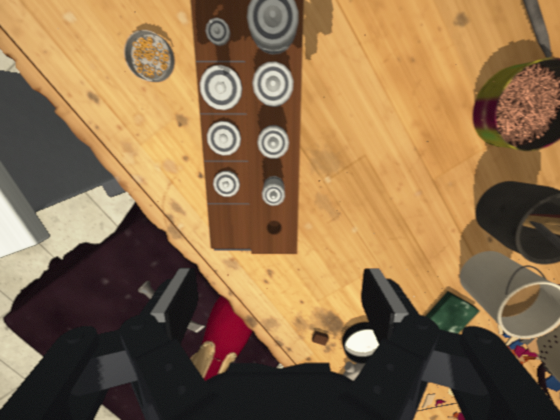

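The wrist view agrees with the rack fit. The 24 die is at (273,193), predicted (273.5,193.8), and the lower 31 at (226,183) matches. Descending on the 24.

Emit:
step_arm --motion '[{"claw": 85, "delta_pos": [1.3, -4.8, 30], "turn": 0}, {"claw": 85, "delta_pos": [0, 0, 35], "turn": 0}, {"claw": 85, "delta_pos": [0, 0, 35], "turn": 0}, {"claw": 85, "delta_pos": [0, 0, 30], "turn": 0}, {"claw": 85, "delta_pos": [0, 0, 0], "turn": 0}, {"claw": 85, "delta_pos": [0, 0, 0], "turn": 0}]'

```text
clock: 4.07
eef_pos: [493.5, -180.0, 108.5]
tcp_rot: [-3.138, -0.0, 1.225]
contact_force: [0.1, 0.8, 1.1]
opening: 0.996
grasp_force: 0.0
```

```bash
python3 - <<'E'
from rig import *
from h import *
s=sense();print(s["eef_pos"],s["tcp_rot"])
f=grab_frame("wrist");np.savez("w2.npz",**f)
cv2.imwrite("pics/w2.png",cv2.cvtColor(f["img"],cv2.COLOR_RGB2BGR))
q=[488.8,-123.9,-.3468]
print(proj(f,rack([(30,y,78) for y in(108,54,0,-54)]+[(30,-108,36)]+[(-28,y,30) for y in(108,54,0,-54)],q)).round(1))
E
```

```text
[ 493.46310992 -179.9985341   108.52048072] [-3.13768133e+00 -1.62230477e-04  1.22549267e+00]
[[293.5 -64.3]
 [291.5  66.9]
 [289.9 170.8]
 [288.6 255. ]
 [286.4 289.7]
 [195.5 -19.2]
 [202.7  77.3]
 [208.8 158. ]
 [213.9 226.5]]
```

View pics/w2.png

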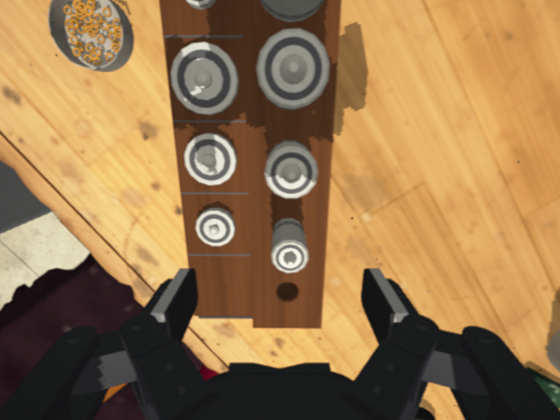

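The wrist picture shows the 24's top at (290,257), predicted (288.6,255), and the bore at (287.5,291), predicted (286.4,289.7). The pose holds to under 1 mm. The TCP is off by about 6 mm because the last reading was taken before the arm settled, so I'll correct, settle and check.

Emit:
step_arm --motion '[{"claw": 85, "delta_pos": [-2.6, 5.8, 0], "turn": 0}, {"claw": 85, "delta_pos": [0, 0, 0], "turn": 0}, {"claw": 85, "delta_pos": [0, 0, 0], "turn": 0}, {"claw": 85, "delta_pos": [0, 0, 0], "turn": 0}, {"claw": 85, "delta_pos": [0, 0, 0], "turn": 0}, {"claw": 85, "delta_pos": [0, 0, 0], "turn": 0}]'

```text
clock: 4.62
eef_pos: [499.4, -185.6, 109.7]
tcp_rot: [3.141, 0.0, 1.224]
contact_force: [-0.2, 0.1, -0.7]
opening: 0.994
grasp_force: 0.0
```

```bash
cat >>h.py <<'E'
Q=[488.8,-123.9,-.3468]
def where(s):
    d=np.array(s["eef_pos"][:2])-Q[:2];c,n=np.cos(Q[2]),np.sin(Q[2])
    return "rack x %.1f y %.1f z %.1f"%(c*d[0]+n*d[1],-n*d[0]+c*d[1],s["eef_pos"][2]),np.round(s["tcp_rot"],3)
E
python3 - <<'E'
from rig import *
from h import *
print(where(sense()))
E
```

```text
('rack x 31.0 y -54.5 z 109.7', array([3.141, 0.   , 1.224]))
```

Emit:
step_arm --motion '[{"claw": 85, "delta_pos": [0.5, -0.6, 20], "turn": 0}, {"claw": 85, "delta_pos": [0, 0, 20], "turn": 0}, {"claw": 85, "delta_pos": [0, 0, 18], "turn": 0}, {"claw": 85, "delta_pos": [0, 0, 0], "turn": 0}, {"claw": 85, "delta_pos": [0, 0, 0], "turn": 0}, {"claw": 85, "delta_pos": [0, 0, 0], "turn": 0}]'

```text
clock: 5.12
eef_pos: [499.4, -185.1, 52.0]
tcp_rot: [3.141, 0.0, 1.224]
contact_force: [0.2, -0.1, 0.6]
opening: 0.997
grasp_force: 0.0
```

Emit:
step_arm --motion '[{"claw": 40, "delta_pos": [0, 0, 0], "turn": 0}, {"claw": 28, "delta_pos": [0, 0, 0], "turn": 0}, {"claw": 18, "delta_pos": [0, 0, 0], "turn": 0}, {"claw": 18, "delta_pos": [0, 0, 0], "turn": 0}, {"claw": 18, "delta_pos": [0, 0, 0], "turn": 0}, {"claw": 18, "delta_pos": [0, 0, 0], "turn": 0}, {"claw": 18, "delta_pos": [0, 0, 0], "turn": 0}, {"claw": 18, "delta_pos": [0, 0, 0], "turn": 0}]' --force 40

```text
clock: 5.78
eef_pos: [499.2, -185.0, 51.7]
tcp_rot: [3.141, 0.0, 1.224]
contact_force: [-1.7, 0.6, 6.3]
opening: 0.273
grasp_force: 38.9
```

```bash
python3 - <<'E'
from rig import *
from h import *
s=sense();print(where(s),s["contact_force"],s["wrist_torque"],s["opening"],s["grasp_force"])
E
```

```text
('rack x 30.5 y -53.9 z 51.7', array([3.141, 0.   , 1.224])) [-1.69965011  0.61170072  6.33256079] [0.10140459 0.17822275 0.05039581] 0.2727806224039647 38.904991741874255
```

Gripped at about 23 mm with a small side force. Lifting and shifting 54 mm to the spare.

Emit:
step_arm --motion '[{"claw": 18, "delta_pos": [0, 0, -10], "turn": 0}, {"claw": 18, "delta_pos": [0, 0, -20], "turn": 0}, {"claw": 18, "delta_pos": [0, 0, -8], "turn": 0}, {"claw": 18, "delta_pos": [-14, 0, 0], "turn": 0}, {"claw": 18, "delta_pos": [-20, 0, 0], "turn": 0}, {"claw": 18, "delta_pos": [-20, 0, 0], "turn": 0}, {"claw": 18, "delta_pos": [0, 0, 0], "turn": 0}, {"claw": 18, "delta_pos": [0, 0, 0], "turn": 0}]'

```text
clock: 6.45
eef_pos: [480.4, -236.3, 89.5]
tcp_rot: [3.141, -0.0, 1.222]
contact_force: [0.4, 0.6, -0.4]
opening: 0.263
grasp_force: 39.3
```

```bash
python3 - <<'E'
from rig import *
from h import *
s=sense();print(where(s),s["contact_force"],s["wrist_torque"],s["opening"],s["grasp_force"])
f=grab_frame("wrist");cv2.imwrite("pics/w3.png",cv2.cvtColor(f["img"],cv2.COLOR_RGB2BGR))
E
```

```text
('rack x 30.3 y -108.6 z 89.5', array([ 3.141, -0.   ,  1.222])) [ 0.39857065  0.59592367 -0.35950435] [-0.0162516   0.01644037  0.01658166] 0.2626867266389988 39.300038210931234
```

View pics/w3.png

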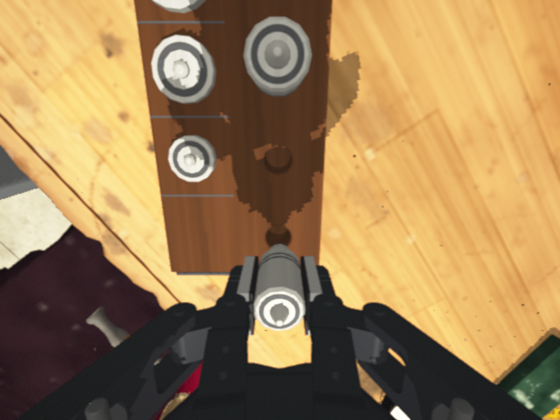

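The picture shows the die held upright at (278,310) with the spare bore just ahead at (278,237) and bore 4 empty at (278,158). Lowering.

Emit:
step_arm --motion '[{"claw": 18, "delta_pos": [0.2, 0, 12], "turn": 0}, {"claw": 18, "delta_pos": [0, 0, 8], "turn": 0}, {"claw": 18, "delta_pos": [0, 0, 8], "turn": 0}, {"claw": 18, "delta_pos": [0, 0, 8], "turn": 0}, {"claw": 18, "delta_pos": [0, 0, 1.5], "turn": 0}, {"claw": 18, "delta_pos": [0, 0, 0], "turn": 0}, {"claw": 18, "delta_pos": [0, 0, 0], "turn": 0}]'

```text
clock: 7.08
eef_pos: [480.5, -234.9, 51.6]
tcp_rot: [-3.141, -0.0, 1.224]
contact_force: [-0.7, 2.3, 4.9]
opening: 0.272
grasp_force: 40.1
```

Emit:
step_arm --motion '[{"claw": 50, "delta_pos": [0, 0, 0], "turn": 0}, {"claw": 85, "delta_pos": [0, 0, 0], "turn": 0}, {"claw": 85, "delta_pos": [0, 0, 0], "turn": 0}, {"claw": 85, "delta_pos": [0, 0, 0], "turn": 0}, {"claw": 85, "delta_pos": [0, 0, 0], "turn": 0}, {"claw": 85, "delta_pos": [0, 0, -12], "turn": 0}, {"claw": 85, "delta_pos": [0, 0, -18], "turn": 0}, {"claw": 85, "delta_pos": [0, 0, 0], "turn": 0}]'

```text
clock: 7.75
eef_pos: [482.3, -236.3, 84.9]
tcp_rot: [3.138, 0.0, 1.224]
contact_force: [0.6, -0.4, -0.3]
opening: 0.994
grasp_force: 0.0
```

Emit:
step_arm --motion '[{"claw": 85, "delta_pos": [24, 0, 0], "turn": 0}, {"claw": 85, "delta_pos": [30, 0, 0], "turn": 0}, {"claw": 85, "delta_pos": [30, 0, 0], "turn": 0}, {"claw": 85, "delta_pos": [24, 0, 0], "turn": 0}, {"claw": 85, "delta_pos": [0, 0, 0], "turn": 0}, {"claw": 85, "delta_pos": [0, 0, 0], "turn": 0}, {"claw": 85, "delta_pos": [0, 0, 0], "turn": 0}]'

```text
clock: 8.33
eef_pos: [517.3, -134.2, 82.0]
tcp_rot: [3.141, 0.0, 1.224]
contact_force: [0.3, -0.9, 0.4]
opening: 0.996
grasp_force: 0.0
```

```bash
python3 - <<'E'
from rig import *
from h import *
s=sense();print(where(s),s["contact_force"],s["opening"])
f=grab_frame("wrist");cv2.imwrite("pics/w4.png",cv2.cvtColor(f["img"],cv2.COLOR_RGB2BGR))
print(proj(f,rack([(30,54,78),(30,0,78),(-28,0,30),(-28,-54,30)],Q)).round(1))
E
```

```text
('rack x 30.3 y -0.0 z 82.0', array([3.141, 0.   , 1.224])) [ 0.26519041 -0.85375065  0.39333779] 0.995520397894147
[[277.5 175.3]
 [277.4 272.9]
 [195.3 236.9]
 [201.7 301.9]]
```

View pics/w4.png

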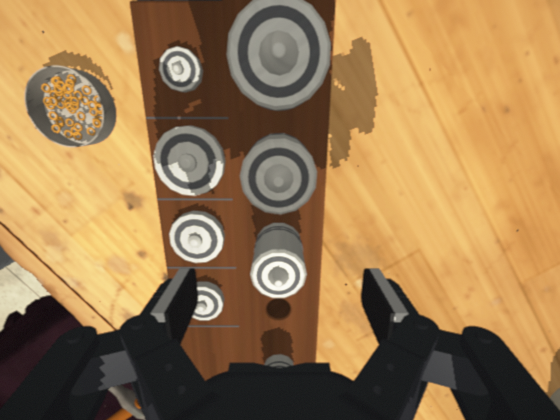

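The 31 die's top is at (278,274), predicted (277.4,272.9). Aligned, and the 24 stands in the spare at (278,365). Grasping the 31.

Emit:
step_arm --motion '[{"claw": 85, "delta_pos": [0, 0, 15], "turn": 0}, {"claw": 85, "delta_pos": [0, 0, 15], "turn": 0}, {"claw": 85, "delta_pos": [0, 0, 0], "turn": 0}, {"claw": 45, "delta_pos": [0, 0, 0], "turn": 0}, {"claw": 35, "delta_pos": [0, 0, 0], "turn": 0}, {"claw": 25, "delta_pos": [0, 0, 0], "turn": 0}, {"claw": 25, "delta_pos": [0, 0, 0], "turn": 0}, {"claw": 25, "delta_pos": [0, 0, 0], "turn": 0}]'

```text
clock: 9.05
eef_pos: [517.8, -134.2, 52.6]
tcp_rot: [3.141, -0.0, 1.224]
contact_force: [-0.7, -0.3, 4.9]
opening: 0.346
grasp_force: 39.0
```

Emit:
step_arm --motion '[{"claw": 25, "delta_pos": [0, 0, 0], "turn": 0}, {"claw": 25, "delta_pos": [0, 0, 0], "turn": 0}, {"claw": 25, "delta_pos": [0, 0, 0], "turn": 0}, {"claw": 25, "delta_pos": [0, 0, 0], "turn": 0}]' --force 50

```text
clock: 9.38
eef_pos: [517.8, -134.2, 52.6]
tcp_rot: [3.14, 0.0, 1.224]
contact_force: [-2.0, -0.8, 5.5]
opening: 0.346
grasp_force: 48.9
```

Emit:
step_arm --motion '[{"claw": 25, "delta_pos": [0, 0, -10], "turn": 0}, {"claw": 25, "delta_pos": [0, 0, -20], "turn": 0}, {"claw": 25, "delta_pos": [0, 0, -8], "turn": 0}, {"claw": 25, "delta_pos": [-14, 0, 0], "turn": 0}, {"claw": 25, "delta_pos": [-22, 0, 0], "turn": 0}, {"claw": 25, "delta_pos": [-18, 0, 0], "turn": 0}, {"claw": 25, "delta_pos": [0, 0, 0], "turn": 0}, {"claw": 25, "delta_pos": [0, 0, 0], "turn": 0}]'

```text
clock: 10.05
eef_pos: [498.9, -185.2, 90.2]
tcp_rot: [3.141, -0.0, 1.222]
contact_force: [-0.0, 0.6, -2.2]
opening: 0.343
grasp_force: 49.8
```

Emit:
step_arm --motion '[{"claw": 25, "delta_pos": [0, 0, 12], "turn": 0}, {"claw": 25, "delta_pos": [0, 0, 8], "turn": 0}, {"claw": 25, "delta_pos": [0, 0, 8], "turn": 0}, {"claw": 25, "delta_pos": [0, 0, 8], "turn": 0}, {"claw": 25, "delta_pos": [0, 0, 1.5], "turn": 0}, {"claw": 25, "delta_pos": [0, 0, 0], "turn": 0}, {"claw": 25, "delta_pos": [0, 0, 0], "turn": 0}]'

```text
clock: 10.63
eef_pos: [499.1, -184.1, 52.3]
tcp_rot: [-3.141, -0.0, 1.224]
contact_force: [-1.2, 1.8, 6.0]
opening: 0.346
grasp_force: 51.1
```

Emit:
step_arm --motion '[{"claw": 50, "delta_pos": [0, 0, 0], "turn": 0}, {"claw": 85, "delta_pos": [0, 0, 0], "turn": 0}, {"claw": 85, "delta_pos": [0, 0, 0], "turn": 0}, {"claw": 85, "delta_pos": [0, 0, 0], "turn": 0}, {"claw": 85, "delta_pos": [0, 0, 0], "turn": 0}, {"claw": 85, "delta_pos": [0, 0, -12], "turn": 0}, {"claw": 85, "delta_pos": [0, 0, -18], "turn": 0}, {"claw": 85, "delta_pos": [0, 0, 0], "turn": 0}]'

```text
clock: 11.3
eef_pos: [500.7, -185.4, 85.3]
tcp_rot: [3.138, 0.0, 1.224]
contact_force: [0.9, -0.7, 0.3]
opening: 0.995
grasp_force: 0.0
```

Emit:
step_arm --motion '[{"claw": 85, "delta_pos": [24, 0, 0], "turn": 0}, {"claw": 85, "delta_pos": [30, 0, 0], "turn": 0}, {"claw": 85, "delta_pos": [30, 0, 0], "turn": 0}, {"claw": 85, "delta_pos": [24, 0, 0], "turn": 0}, {"claw": 85, "delta_pos": [0, 0, 0], "turn": 0}, {"claw": 85, "delta_pos": [0, 0, 0], "turn": 0}, {"claw": 85, "delta_pos": [0, 0, 0], "turn": 0}]'

```text
clock: 11.88
eef_pos: [535.5, -83.4, 82.4]
tcp_rot: [-3.142, 0.0, 1.224]
contact_force: [0.7, 0.7, -0.1]
opening: 0.997
grasp_force: 0.0
```

```bash
python3 - <<'E'
from rig import *
from h import *
s=sense();print(where(s),s["contact_force"],s["opening"])
f=grab_frame("wrist");cv2.imwrite("pics/w5.png",cv2.cvtColor(f["img"],cv2.COLOR_RGB2BGR))
print(proj(f,rack([(30,108,78),(30,54,78),(30,0,36),(30,-54,78)],Q)).round(1))
E
```

```text
('rack x 30.2 y 53.9 z 82.4', array([-3.142,  0.   ,  1.224])) [ 0.68726105  0.74474341 -0.1273129 ] 0.9973244297580944
[[277.7 175.1]
 [277.6 272.4]
 [277.8 306.6]
 [277.5 414.4]]
```

View pics/w5.png

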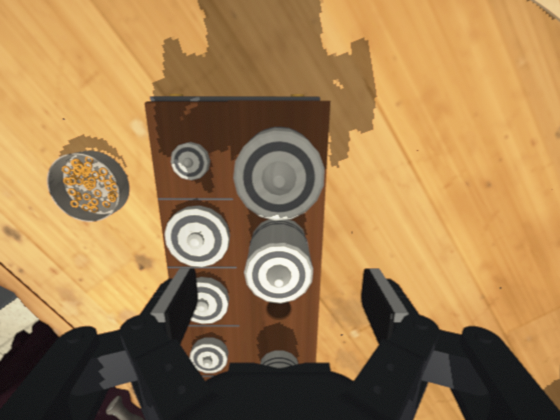

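The 38 die is at (278,272), matching its prediction of (277.6,272.4), and the empty bore 3 is just below at (278,310). Grasping the 38 and moving it.

Emit:
step_arm --motion '[{"claw": 85, "delta_pos": [0, 0, 15], "turn": 0}, {"claw": 85, "delta_pos": [0, 0, 15], "turn": 0}, {"claw": 85, "delta_pos": [0, 0, 0], "turn": 0}, {"claw": 55, "delta_pos": [0, 0, 0], "turn": 0}, {"claw": 45, "delta_pos": [0, 0, 0], "turn": 0}, {"claw": 32, "delta_pos": [0, 0, 0], "turn": 0}, {"claw": 32, "delta_pos": [0, 0, 0], "turn": 0}, {"claw": 32, "delta_pos": [0, 0, 0], "turn": 0}]'

```text
clock: 12.6
eef_pos: [536.3, -83.4, 53.3]
tcp_rot: [3.14, -0.0, 1.224]
contact_force: [-1.5, -0.5, 5.1]
opening: 0.427
grasp_force: 49.8
```

Emit:
step_arm --motion '[{"claw": 32, "delta_pos": [0, 0, 0], "turn": 0}, {"claw": 32, "delta_pos": [0, 0, 0], "turn": 0}, {"claw": 32, "delta_pos": [0, 0, 0], "turn": 0}, {"claw": 32, "delta_pos": [0, 0, 0], "turn": 0}]' --force 60

```text
clock: 12.93
eef_pos: [536.2, -83.4, 53.3]
tcp_rot: [3.14, 0.0, 1.224]
contact_force: [-1.5, -1.7, 4.9]
opening: 0.431
grasp_force: 59.2
```

Emit:
step_arm --motion '[{"claw": 32, "delta_pos": [0, 0, -10], "turn": 0}, {"claw": 32, "delta_pos": [0, 0, -20], "turn": 0}, {"claw": 32, "delta_pos": [0, 0, -8], "turn": 0}, {"claw": 32, "delta_pos": [-14, 0, 0], "turn": 0}, {"claw": 32, "delta_pos": [-22, 0, 0], "turn": 0}, {"claw": 32, "delta_pos": [-18, 0, 0], "turn": 0}, {"claw": 32, "delta_pos": [0, 0, 0], "turn": 0}, {"claw": 32, "delta_pos": [0, 0, 0], "turn": 0}]'

```text
clock: 13.6
eef_pos: [517.3, -134.5, 90.7]
tcp_rot: [3.141, -0.0, 1.222]
contact_force: [0.6, -0.1, -3.3]
opening: 0.425
grasp_force: 60.6
```

Emit:
step_arm --motion '[{"claw": 32, "delta_pos": [0, 0, 12], "turn": 0}, {"claw": 32, "delta_pos": [0, 0, 8], "turn": 0}, {"claw": 32, "delta_pos": [0, 0, 8], "turn": 0}, {"claw": 32, "delta_pos": [0, 0, 8], "turn": 0}, {"claw": 32, "delta_pos": [0, 0, 1.5], "turn": 0}, {"claw": 32, "delta_pos": [0, 0, 0], "turn": 0}, {"claw": 32, "delta_pos": [0, 0, 0], "turn": 0}]'

```text
clock: 14.18
eef_pos: [517.4, -133.4, 52.9]
tcp_rot: [-3.141, -0.0, 1.224]
contact_force: [-2.1, 1.6, 5.6]
opening: 0.425
grasp_force: 62.3
```

Emit:
step_arm --motion '[{"claw": 60, "delta_pos": [0, 0, 0], "turn": 0}, {"claw": 85, "delta_pos": [0, 0, 0], "turn": 0}, {"claw": 85, "delta_pos": [0, 0, 0], "turn": 0}, {"claw": 85, "delta_pos": [0, 0, 0], "turn": 0}, {"claw": 85, "delta_pos": [0, 0, 0], "turn": 0}, {"claw": 85, "delta_pos": [0, 0, -12], "turn": 0}, {"claw": 85, "delta_pos": [0, 0, -18], "turn": 0}, {"claw": 85, "delta_pos": [0, 0, 0], "turn": 0}]'

```text
clock: 14.85
eef_pos: [519.1, -134.4, 85.8]
tcp_rot: [3.138, -0.0, 1.224]
contact_force: [0.6, -0.4, -0.8]
opening: 0.995
grasp_force: 0.0
```

Emit:
step_arm --motion '[{"claw": 85, "delta_pos": [24, 0, 0], "turn": 0}, {"claw": 85, "delta_pos": [30, 0, 0], "turn": 0}, {"claw": 85, "delta_pos": [30, 0, 0], "turn": 0}, {"claw": 85, "delta_pos": [24, 0, 0], "turn": 0}, {"claw": 85, "delta_pos": [0, 0, 0], "turn": 0}, {"claw": 85, "delta_pos": [0, 0, 0], "turn": 0}, {"claw": 85, "delta_pos": [0, 0, 0], "turn": 0}]'

```text
clock: 15.43
eef_pos: [553.8, -32.7, 82.9]
tcp_rot: [-3.141, 0.0, 1.224]
contact_force: [0.1, -0.2, -0.4]
opening: 0.997
grasp_force: 0.0
```

```bash
python3 - <<'E'
from rig import *
from h import *
s=sense();print(where(s),s["contact_force"],s["opening"])
f=grab_frame("wrist");cv2.imwrite("pics/w6.png",cv2.cvtColor(f["img"],cv2.COLOR_RGB2BGR))
print(proj(f,rack([(30,108,78),(30,54,36),(30,0,78),(30,-54,78)],Q)).round(1))
E
```

```text
('rack x 30.1 y 107.9 z 82.9', array([-3.141,  0.   ,  1.224])) [ 0.08126116 -0.18800293 -0.35350497] 0.9974451277611074
[[277.8 271.9]
 [278.  306.2]
 [277.6 413.6]
 [277.6 467. ]]
```

View pics/w6.png

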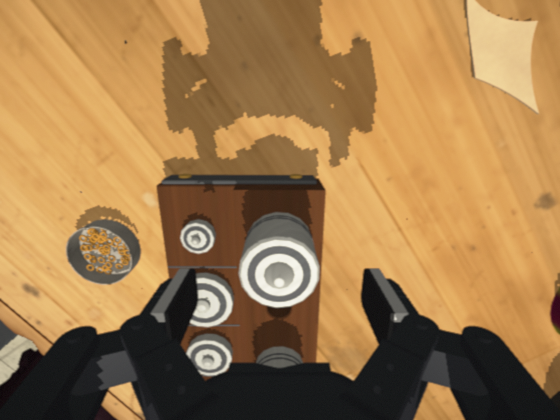

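The 45 die is centred at (279,272), matching its prediction of (277.8,271.9). Grasping and moving it.

Emit:
step_arm --motion '[{"claw": 85, "delta_pos": [0, 0, 16], "turn": 0}, {"claw": 85, "delta_pos": [0, 0, 16], "turn": 0}, {"claw": 85, "delta_pos": [0, 0, 0], "turn": 0}, {"claw": 60, "delta_pos": [0, 0, 0], "turn": 0}, {"claw": 50, "delta_pos": [0, 0, 0], "turn": 0}, {"claw": 39, "delta_pos": [0, 0, 0], "turn": 0}, {"claw": 39, "delta_pos": [0, 0, 0], "turn": 0}, {"claw": 39, "delta_pos": [0, 0, 0], "turn": 0}]'

```text
clock: 16.15
eef_pos: [554.7, -32.7, 51.9]
tcp_rot: [3.14, -0.0, 1.224]
contact_force: [-1.6, -1.5, 5.2]
opening: 0.508
grasp_force: 61.3
```

Emit:
step_arm --motion '[{"claw": 39, "delta_pos": [0, 0, 0], "turn": 0}, {"claw": 39, "delta_pos": [0, 0, 0], "turn": 0}, {"claw": 39, "delta_pos": [0, 0, 0], "turn": 0}, {"claw": 39, "delta_pos": [0, 0, 0], "turn": 0}]' --force 70

```text
clock: 16.48
eef_pos: [554.7, -32.7, 51.9]
tcp_rot: [3.14, -0.0, 1.224]
contact_force: [-0.9, -1.9, 7.5]
opening: 0.507
grasp_force: 70.0
```

Emit:
step_arm --motion '[{"claw": 39, "delta_pos": [0, 0, -10], "turn": 0}, {"claw": 39, "delta_pos": [0, 0, -20], "turn": 0}, {"claw": 39, "delta_pos": [0, 0, -8], "turn": 0}, {"claw": 39, "delta_pos": [-14, 0, 0], "turn": 0}, {"claw": 39, "delta_pos": [-22, 0, 0], "turn": 0}, {"claw": 39, "delta_pos": [-18, 0, 0], "turn": 0}, {"claw": 39, "delta_pos": [0, 0, 0], "turn": 0}, {"claw": 39, "delta_pos": [0, 0, 0], "turn": 0}]'

```text
clock: 17.15
eef_pos: [534.9, -84.1, 88.5]
tcp_rot: [-3.141, 0.0, 1.222]
contact_force: [1.2, 0.7, -5.0]
opening: 0.504
grasp_force: 72.5
```

Emit:
step_arm --motion '[{"claw": 39, "delta_pos": [0, 0, 12], "turn": 0}, {"claw": 39, "delta_pos": [0, 0, 8], "turn": 0}, {"claw": 39, "delta_pos": [0, 0, 8], "turn": 0}, {"claw": 39, "delta_pos": [0, 0, 8], "turn": 0}, {"claw": 39, "delta_pos": [0, 0, 1.5], "turn": 0}, {"claw": 39, "delta_pos": [0, 0, 0], "turn": 0}, {"claw": 39, "delta_pos": [0, 0, 0], "turn": 0}]'

```text
clock: 17.73
eef_pos: [535.3, -82.5, 51.3]
tcp_rot: [-3.14, 0.0, 1.224]
contact_force: [-4.5, 1.1, 10.0]
opening: 0.505
grasp_force: 75.8
```

Emit:
step_arm --motion '[{"claw": 65, "delta_pos": [0, 0, 0], "turn": 0}, {"claw": 85, "delta_pos": [0, 0, 0], "turn": 0}, {"claw": 85, "delta_pos": [0, 0, 0], "turn": 0}, {"claw": 85, "delta_pos": [0, 0, 0], "turn": 0}, {"claw": 85, "delta_pos": [0, 0, 0], "turn": 0}, {"claw": 85, "delta_pos": [0, 0, -12], "turn": 0}, {"claw": 85, "delta_pos": [0, 0, -20], "turn": 0}, {"claw": 85, "delta_pos": [0, 0, 0], "turn": 0}]'

```text
clock: 18.4
eef_pos: [537.7, -83.5, 86.6]
tcp_rot: [3.137, -0.001, 1.224]
contact_force: [-0.1, 0.1, 0.7]
opening: 0.994
grasp_force: 0.0
```

Emit:
step_arm --motion '[{"claw": 85, "delta_pos": [-24, 0, 0], "turn": 0}, {"claw": 85, "delta_pos": [-30, 0, 0], "turn": 0}, {"claw": 85, "delta_pos": [-30, 0, 0], "turn": 0}, {"claw": 85, "delta_pos": [-30, 0, 0], "turn": 0}, {"claw": 85, "delta_pos": [-28, 0, 0], "turn": 0}, {"claw": 85, "delta_pos": [-20, 0, 0], "turn": 0}, {"claw": 85, "delta_pos": [0, 0, 0], "turn": 0}, {"claw": 85, "delta_pos": [0, 0, 0], "turn": 0}]'

```text
clock: 19.07
eef_pos: [480.4, -236.3, 83.6]
tcp_rot: [3.141, -0.0, 1.222]
contact_force: [0.1, -0.0, 0.7]
opening: 0.998
grasp_force: 0.0
```

Emit:
step_arm --motion '[{"claw": 85, "delta_pos": [0, 0, 0], "turn": 0}, {"claw": 85, "delta_pos": [0, 0, 0], "turn": 0}]'

```text
clock: 19.23
eef_pos: [481.0, -234.7, 83.4]
tcp_rot: [3.142, -0.0, 1.225]
contact_force: [0.1, -0.1, -0.1]
opening: 0.995
grasp_force: 0.0
```

```bash
python3 - <<'E'
from rig import *
from h import *
s=sense();print(where(s),s["contact_force"],s["opening"])
f=grab_frame("wrist");cv2.imwrite("pics/w7.png",cv2.cvtColor(f["img"],cv2.COLOR_RGB2BGR))
print(proj(f,rack([(30,54,78),(30,0,78),(30,-54,78),(30,-108,78)],Q)).round(1))
E
```

```text
('rack x 30.3 y -106.9 z 83.4', array([ 3.142, -0.   ,  1.225])) [ 0.14932412 -0.14415752 -0.05805218] 0.9946895005869787
[[ 277.6 -109. ]
 [ 277.6   53.9]
 [ 277.5  177. ]
 [ 277.4  273.3]]
```

View pics/w7.png

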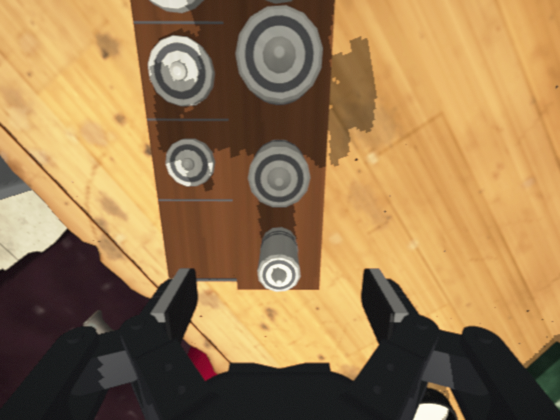

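The 38 (278,54) and 31 (278,176) stand where predicted, and the 24 is at (278,272) in the spare. Gripping the 24 and lifting it 90 mm over the others.

Emit:
step_arm --motion '[{"claw": 85, "delta_pos": [0, 0, 16], "turn": 0}, {"claw": 85, "delta_pos": [0, 0, 16], "turn": 0}, {"claw": 85, "delta_pos": [0, 0, 0], "turn": 0}, {"claw": 40, "delta_pos": [0, 0, 0], "turn": 0}, {"claw": 28, "delta_pos": [0, 0, 0], "turn": 0}, {"claw": 18, "delta_pos": [0, 0, 0], "turn": 0}, {"claw": 18, "delta_pos": [0, 0, 0], "turn": 0}, {"claw": 18, "delta_pos": [0, 0, 0], "turn": 0}]' --force 40

```text
clock: 19.95
eef_pos: [481.0, -235.6, 51.9]
tcp_rot: [3.141, 0.0, 1.224]
contact_force: [-0.3, 0.5, 0.9]
opening: 0.288
grasp_force: 1.0
```

Emit:
step_arm --motion '[{"claw": 18, "delta_pos": [0, 0, 0], "turn": 0}, {"claw": 18, "delta_pos": [0, 0, 0], "turn": 0}, {"claw": 18, "delta_pos": [0, 0, 0], "turn": 0}, {"claw": 18, "delta_pos": [0, 0, -10], "turn": 0}, {"claw": 18, "delta_pos": [0, 0, -20], "turn": 0}, {"claw": 18, "delta_pos": [0, 0, -25], "turn": 0}, {"claw": 18, "delta_pos": [0, 0, -25], "turn": 0}, {"claw": 18, "delta_pos": [0, 0, -10], "turn": 0}]'

```text
clock: 20.62
eef_pos: [481.9, -236.2, 144.7]
tcp_rot: [3.138, 0.0, 1.224]
contact_force: [1.1, -0.4, -0.8]
opening: 0.264
grasp_force: 39.4
```

Emit:
step_arm --motion '[{"claw": 18, "delta_pos": [0, 0, 0], "turn": 0}, {"claw": 18, "delta_pos": [0, 0, 0], "turn": 0}]'

```text
clock: 20.78
eef_pos: [480.7, -235.5, 141.3]
tcp_rot: [3.141, 0.0, 1.224]
contact_force: [0.1, -0.0, -1.7]
opening: 0.27
grasp_force: 39.4
```

Emit:
step_arm --motion '[{"claw": 18, "delta_pos": [20, 0, 0], "turn": 0}, {"claw": 18, "delta_pos": [30, 0, 0], "turn": 0}, {"claw": 18, "delta_pos": [32, 0, 0], "turn": 0}, {"claw": 18, "delta_pos": [32, 0, 0], "turn": 0}, {"claw": 18, "delta_pos": [32, 0, 0], "turn": 0}, {"claw": 18, "delta_pos": [30, 0, 0], "turn": 0}, {"claw": 18, "delta_pos": [25, 0, 0], "turn": 0}, {"claw": 18, "delta_pos": [15, 0, 0], "turn": 0}]'

```text
clock: 21.45
eef_pos: [553.7, -29.9, 139.3]
tcp_rot: [-3.139, 0.0, 1.225]
contact_force: [0.0, -0.7, -1.5]
opening: 0.265
grasp_force: 39.3
```

Emit:
step_arm --motion '[{"claw": 18, "delta_pos": [0, 0, 0], "turn": 0}, {"claw": 18, "delta_pos": [0, 0, 0], "turn": 0}, {"claw": 18, "delta_pos": [0, 0, 0], "turn": 0}, {"claw": 18, "delta_pos": [0, 0, 25], "turn": 0}, {"claw": 18, "delta_pos": [0, 0, 22], "turn": 0}, {"claw": 18, "delta_pos": [0, 0, 0], "turn": 0}, {"claw": 18, "delta_pos": [0, 0, 0], "turn": 0}, {"claw": 18, "delta_pos": [0, 0, 0], "turn": 0}]'

```text
clock: 22.12
eef_pos: [554.3, -33.1, 94.9]
tcp_rot: [3.141, 0.0, 1.223]
contact_force: [0.3, 0.6, -0.5]
opening: 0.271
grasp_force: 39.4
```

```bash
python3 - <<'E'
from rig import *
from h import *
s=sense();print(where(s),s["contact_force"],s["opening"])
f=grab_frame("wrist");cv2.imwrite("pics/w8.png",cv2.cvtColor(f["img"],cv2.COLOR_RGB2BGR))
print(proj(f,rack([(30,108,36),(30,54,78)],Q)).round(1))
E
```

```text
('rack x 30.7 y 107.6 z 94.9', array([3.141, 0.   , 1.223])) [ 0.28848242  0.61095122 -0.54847587] 0.27147739482113475
[[277.3 232.8]
 [277.  335.1]]
```

View pics/w8.png

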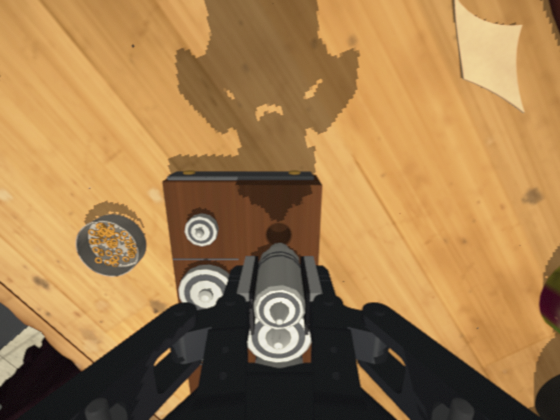

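The bore is at (278,233), predicted (277.3,232.8), and the die is upright at (279,308). Lowering 43 mm.

Emit:
step_arm --motion '[{"claw": 18, "delta_pos": [0, 0, 15], "turn": 0}, {"claw": 18, "delta_pos": [0, 0, 10], "turn": 0}, {"claw": 18, "delta_pos": [0, 0, 8], "turn": 0}, {"claw": 18, "delta_pos": [0, 0, 8], "turn": 0}, {"claw": 18, "delta_pos": [0, 0, 1.5], "turn": 0}, {"claw": 18, "delta_pos": [0, 0, 0], "turn": 0}, {"claw": 18, "delta_pos": [0, 0, 0], "turn": 0}]'

```text
clock: 22.75
eef_pos: [554.2, -32.4, 52.1]
tcp_rot: [-3.142, 0.0, 1.224]
contact_force: [-1.8, -1.1, 3.9]
opening: 0.271
grasp_force: 39.9
```

Seated. Releasing and lifting clear.

Emit:
step_arm --motion '[{"claw": 50, "delta_pos": [0, 0, 0], "turn": 0}, {"claw": 85, "delta_pos": [0, 0, 0], "turn": 0}, {"claw": 85, "delta_pos": [0, 0, 0], "turn": 0}, {"claw": 85, "delta_pos": [0, 0, 0], "turn": 0}, {"claw": 85, "delta_pos": [0, 0, 0], "turn": 0}, {"claw": 85, "delta_pos": [0, 0, -15], "turn": 0}, {"claw": 85, "delta_pos": [0, 0, -30], "turn": 0}, {"claw": 85, "delta_pos": [0, 0, -40], "turn": 0}]'

```text
clock: 23.42
eef_pos: [552.0, -32.2, 135.3]
tcp_rot: [-3.136, 0.002, 1.224]
contact_force: [1.2, 0.1, -0.6]
opening: 1.001
grasp_force: 0.0
```

Emit:
step_arm --motion '[{"claw": 85, "delta_pos": [0, 0, -30], "turn": 0}, {"claw": 85, "delta_pos": [0, -30, -20], "turn": 0}, {"claw": 85, "delta_pos": [0, -38, 0], "turn": 0}, {"claw": 85, "delta_pos": [0, -38, 0], "turn": 0}, {"claw": 85, "delta_pos": [0, -38, 0], "turn": 0}, {"claw": 85, "delta_pos": [0, -38, 0], "turn": 0}, {"claw": 85, "delta_pos": [0, 0, 0], "turn": 0}, {"claw": 85, "delta_pos": [0, 0, 0], "turn": 0}]'

```text
clock: 24.08
eef_pos: [381.4, 30.0, 186.9]
tcp_rot: [3.141, -0.0, 1.225]
contact_force: [0.9, 0.4, -0.4]
opening: 0.994
grasp_force: 0.0
```

```bash
python3 - <<'E'
from rig import *
from h import *
o=[]
for n,(u,v,k) in {"top":(185,160,4),"scene":(190,170,4)}.items():
    f=grab_frame(n);i=cv2.cvtColor(f["img"],cv2.COLOR_RGB2BGR)
    print(n,((proj(f,rack([(30,y,78) for y in(108,54,0,-54)],Q))-[u,v])*2).round())
    o.append(cv2.resize(i[v:v+145,u:u+200],None,fx=2,fy=2,interpolation=cv2.INTER_CUBIC))
cv2.imwrite("pics/fin.png",np.hstack(o))
E
```

```text
top [[ 82.  56.]
 [146.  80.]
 [211. 104.]
 [276. 128.]]
scene [[110.  38.]
 [146.  60.]
 [185.  83.]
 [228. 109.]]
```

View pics/fin.png

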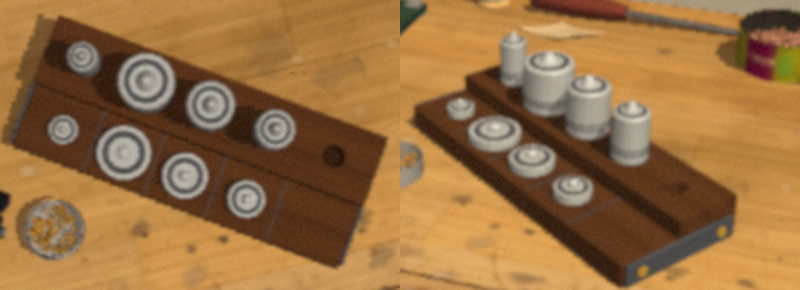

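All four uppers stand upright behind their mates. The tops in the overhead half are at (83,57), (147,80), (210,105), (275,129), matching the predicted seated positions. The spare bore is empty at (333,155), and the tin looks to be where it was. Handing in.

```bash
python3 -c "
from rig import *
print(sign_off())"
```

```text
the job is handed in; nothing more can be done
None
```

The job is handed in at about 24 s of the 104 s allowed: each of the four upper dies stands seated behind its matching lower die, the spare bore is empty, and the tin of eyelets was not touched; the sign-off did not report a pass or fail.

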